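# Seat a lens in its cell and hold the cell in the locating corner

## Robot

A 6-joint arm with a two-finger parallel gripper is mounted at the origin on a cart in front of the work surface, level with it; the furniture and walls round the work are solid. World frame = base frame: x ahead of the robot, y to its left, z up, the work surface at z = 0. Lengths are in mm, angles in rad, forces in N, time in s.
With the tool pointing down it reaches from about 350 to 875 mm from the base axis. Payload 4.2 kg.
Tool frame: the origin (TCP) lies midway between the tips of the shut fingers; the grasp point (between the pads) lies robot.grasp_offset behind it (robot.grasp_offset is the distance from the TCP to the grasp point, in mm); z points along the fingers, y is the line along which they close (so a half turn about z gives the same grasp; the last joint's range is limited). The gripper opens to 87 mm and grips with 3 to 60 N. Pads are 19 mm wide; open, the fingers measure 117 mm over their backs; the gripper's body (75 mm by 190 mm) begins 51 mm behind the grasp point.
Start: joints at [-0.854, 0.385, 0.008, 0, -1.194, -0.259], TCP at [276.246, -560.613, 183.55] pointing down, gripper open.
Joint ranges: [-3.14, 3.14], [-1.21, 2.06], [-1.07, 1.41], [-3.16, 2.05], [-2.99, -0.16], [-3.1, 3.1]. Speed limits (rad/s): [2.79, 2.79, 3.14, 3.14, 3.14, 3.14].

## Interface

Orientations are given as a unit quaternion [w, x, y, z].
In Python, from plant import monitor, get_image, sign_off, robot gives the robot as it stands.
- The arm moves only by the tool step_arm, never from a script. Its argument "deltas" is a list that holds one entry, the list of rows, each a list of 7 numbers: the shift along the tool's x, y, z in m, then the turn, a rotation vector about the tool's x, y, z in rad, then the gripper command: -1 is fully open, 1 is shut, values between are in proportion. A call has 1 to 5 rows; each row is the pose to reach, as a shift and turn from the pose commanded when the call began, along the tool's axes at that moment; what a row does not reach only later rows make up. A row lasts 1/12 s, in which the tool goes at most 41.7 mm and 7.16 degrees, less where a joint would pass 70% of its speed; a pose out of reach is approached as far as the arm can. A call with a gripper value outside its range is refused whole. The fingers move at their own pace and stop on an object; "squeeze" is the grip in N (left out, the last holds). Time passes only in rows, so rows that repeat a pose let the fingers close. It gives the time, the measured TCP pose, the force, the opening and the grip force at its end, in the units of the state.
- monitor.get_obs(): the state, without advancing time (a new reading comes with each control period).
- get_image(name): name is "scene" or "side" or "wrist"; returns a dict with "image" (400x640x3 uint8, red, green, blue), "fovy" (degrees; the focal length in pixels is half the picture's height over the tangent of half this angle, whatever the lens; pixels are square), "cx", "cy" (the principal point, pixels), "T" (4x4, takes a point from camera to world coordinates); the wrist camera has in their place "hand_eye" (4x4, takes a point from camera to tool coordinates, whose origin is the TCP and whose axes are the flange's). Camera axes: x right, y up, looking along -z (the intrinsics and any distortion apply to the point x, -y, -z); pixel columns grow to the right and rows downward; lengths in mm; the calibration is good to about 2 mm. A picture is of the moment at which its call begins: read the wrist's pose just before it. There is no depth.
- sign_off(): hands the job in; it is judged then, once.
The state is a dict: "t": time; "q": joint angles; "qvel": joint speeds; "joint_efforts": joint torques, N m; "position": TCP position; "eef_rot": TCP orientation; "contact_force": force on the tool from outside, world axes, zero at the start; "wrist_torque": the same for the moment, N m; "finger_gap": finger opening in mm; "gripper_force": force on a finger pad.
Only numpy, scipy, OpenCV 4.12 (cv2) and the standard library are available. Lean on these libraries where they do the work, as an engineer would, in place of code of your own. Each camera call takes 0.05 s, during which the arm holds its last target. There are 200 camera calls.

## Task

Slide the lens barrel, upright, fully home into the round bore of the square lens cell while the cell is still away from the fences. Then push the cell with the lens in it over the plate into the corner of the locating fixture, so that it lies flat on the plate, square and touching both fences at once, and finish while still holding it pressed there: do not let go. Leave the loupe, the stamp and the dust cap where they stand.

Things in the scene. Friction and masses are not known exactly. Their poses are not given: they have to be found in the camera images.
- lens: black round lens barrel, the only lens barrel standing alone on the bench, 52 mm in diameter (somewhat narrower at its foot) and 34 mm high, about 0.04 kg, upright; origin at the centre of its underside, z up. It can be gripped from above across its diameter.
- lens_cell: loose square smooth aluminium block 76 x 76 x 14 mm (0.25-0.49 kg, slippery, friction about 0.15) on the plate, with a round bore 56 mm wide, 11 mm deep, 2 mm chamfer, 3 mm floor. Origin: centre of underside; x, y square to its sides. A seated lens' underside is 3 mm above it. Starts up to 0.2 rad off square and 35 mm or more from the fences; pushed on a fence by the lens it swings flush.
- corner_plate: locating fixture fixed to the bench: aluminium plate 190 x 190 mm, 8 mm thick, with two steel fences on it. Origin: centre of its underside; x points to the far fence (away from the robot, turned up to 0.35 rad), y to the left fence. The fences' inner faces lie at x = +73 mm and y = +73 mm.
- far_fence: the fence along the plate's far edge: steel bar 18 mm wide, 133 mm long, 12 mm high above the plate's top (its top is 20 mm above the bench); origin at the middle of its underside, on the plate
- left_fence: the fence along the plate's left edge: an equal steel bar, at right angles to the far one, with a gap of about 21 mm between the two inner ends at the corner; origin at the middle of its underside, on the plate
- home (a point): the point on the plate's top where the lens cell's origin lies when the cell touches both fences: 35, 35 mm from the plate's centre in the plate's frame; axes as the plate's, square to the fences
- loupe: bystander: small black waisted eye loupe, 36 mm in diameter and 36 mm high; origin under its centre
- date_stamp: bystander: hand stamp with a wooden knob, 26 x 44 mm, 62 mm high; origin under its centre
- dust_cap: bystander: flat round dust cap lying near the lens, 52 mm in diameter, 8 mm high; origin under its centre
Mind the look-alikes: they are no part of the job. Leave any red or yellow look-alike of the lens alone.

How it is judged:
By the outcome, as a careful person would: the job done as asked, in the order asked, and still so for the second after the job is handed in, while the arm keeps its last pose, push and grip.
It also fails if it takes over 53 s, if anything falls off the work surface, if the arm or the gripper's body presses on something with over 40 N, if the wrist force passes 120 N, or if a joint passes its speed limit or range.

## Working session

There is one attempt and no reset: what is moved stays moved. The work goes in short steps, Python scripts to look and compute and a tool call to move; the robot and the scene stay as the last step left them, time stands still between calls to the robot, and variables do not carry over. Pictures are saved under pics/ and viewed, at most 10 in all, crops included, and the job is handed in when it is done.

Besides the shell and the picture viewer there is one more tool, called by a JSON object that holds its "api" and its "payload". step_arm: Moves the arm, as the interface text tells. Its arguments: {"type":"object","properties":{"deltas":{"type":"array"},"squeeze":{"type":"number"}},"required":["deltas"]}

```bash
ls; mkdir -p pics; cat > h.py <<'E'
import numpy as np, cv2
from plant import monitor, get_image, sign_off, robot
from scipy.spatial.transform import Rotation as R
def Rq(q): return R.from_quat([q[1],q[2],q[3],q[0]]).as_matrix()
def snap(name,png=None):
    o=monitor.get_obs(); d=get_image(name)
    if 'T' in d: T=np.array(d['T'])
    else:
        W=np.eye(4); W[:3,:3]=Rq(o['eef_rot']); W[:3,3]=o['position']; T=W@np.array(d['hand_eye'])
    d['Tw']=T
    if png: cv2.imwrite('pics/'+png,cv2.cvtColor(d['image'],cv2.COLOR_RGB2BGR))
    return d
def ray(d,u,v):
    f=200/np.tan(np.radians(d['fovy'])/2)
    k=np.array(d.get('distortion',d.get('dist',[0,0,0,0,0])),float) if not isinstance(d.get('distortion',0),dict) else np.zeros(5)
    p=cv2.undistortPoints(np.array([[[u,v]]],float),np.array([[f,0,d['cx']],[0,f,d['cy']],[0,0,1]]),k)[0,0]
    return d['Tw'][:3,3], d['Tw'][:3,:3]@np.array([p[0],-p[1],-1.])
def onz(d,u,v,z):
    c,r=ray(d,u,v); return c+r*(z-c[2])/r[2]
def px(d,P):
    f=200/np.tan(np.radians(d['fovy'])/2)
    q=np.linalg.inv(d['Tw'])@np.append(P,1); return np.array([d['cx']+f*q[0]/-q[2], d['cy']-f*q[1]/-q[2]])
def tilt(): return
E
python3 - <<'E'
from h import *
o=monitor.get_obs(); print({k:np.round(v,3).tolist() for k,v in o.items()}); print(robot.grasp_offset)
ims=[]
for n in ['scene','side','wrist']:
    d=snap(n,n+'0.png'); print(n,{k:(v if np.size(v)<6 else np.round(v,2).tolist()) for k,v in d.items() if k not in('image','Tw')})
E
```

```text
pics
{'t': 0.0, 'q': [-0.854, 0.386, 0.007, -0.001, -1.194, -0.259], 'qvel': [0.001, 0.0, -0.0, 0.003, -0.002, 0.001], 'joint_efforts': [0.001, -39.067, 18.74, 4.22, 0.011, -0.0], 'position': [275.935, -560.009, 182.456], 'eef_rot': [-0.0, -0.227, 0.974, 0.001], 'contact_force': [0.038, -0.069, 0.02], 'wrist_torque': [-0.01, 0.021, 0.002], 'gripper_force': 0.0, 'finger_gap': 87.162}
18.700000000000003
scene {'fovy': 45.90568371769683, 'cx': 316.34910024010344, 'cy': 192.61098775291327, 'T': [[0.79, 0.25, -0.57, -83.19], [-0.62, 0.34, -0.71, -744.02], [0.02, 0.91, 0.42, 481.0], [0.0, 0.0, 0.0, 1.0]]}
side {'fovy': 49.62996045330598, 'cx': 323.17927839812216, 'cy': 194.39022868560534, 'T': [[-0.91, 0.13, -0.39, 125.53], [-0.41, -0.35, 0.84, 664.13], [-0.02, 0.93, 0.37, 361.93], [0.0, 0.0, 0.0, 1.0]]}
wrist {'fovy': 67.22294309580602, 'cx': 321.75726199152047, 'cy': 195.18008017827984, 'hand_eye': [[-0.0, 0.95, 0.3, 84.18], [1.0, 0.0, 0.0, 0.0], [0.0, 0.3, -0.95, -201.69], [0.0, 0.0, 0.0, 1.0]]}
```

View pics/scene0.png

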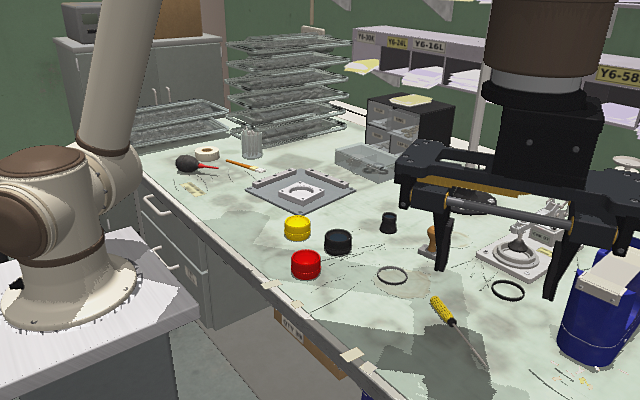

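View pics/side0.png

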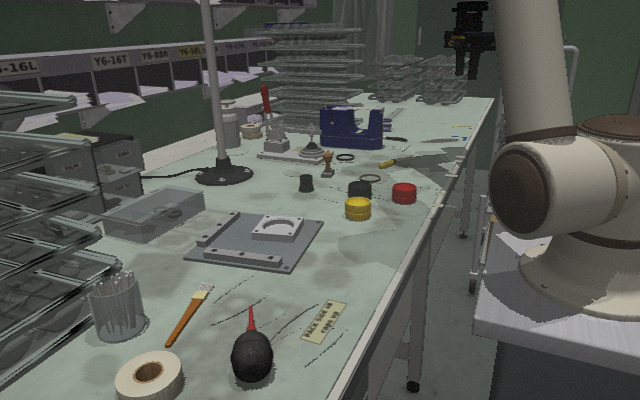

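The scene view shows these candidates:
- Black barrel at (338,241), side view (360,188). This is my choice for the lens.
- Red look-alike at (306,264) and yellow look-alike at (297,228).
- Loupe at (389,222), waisted and smaller.
- Rings at (392,275) and (508,290).

The stamp is at (432,240). The plate with the cell is at (300,190).

```bash
python3 - <<'E'
from h import *
s=snap('scene');d=snap('side')
def tri(a,b):
    c1,r1=ray(s,*a);c2,r2=ray(d,*b)
    A=np.stack([r1,-r2],1);t=np.linalg.lstsq(A,c2-c1,rcond=None)[0]
    p,q=c1+t[0]*r1,c2+t[1]*r2
    return np.round((p+q)/2,1),round(np.linalg.norm(p-q),1)
print('lens top',onz(s,338,235,34).round(),onz(d,360,183,34).round(),tri((338,235),(360,183)))
print('cell',onz(s,300,190,20).round(),onz(d,277,227,20).round())
print('yellow',onz(s,297,221,34).round(),'red',onz(s,306,257,34).round(),'loupe',onz(s,389,214,36).round(),'ring',onz(s,392,275,3).round(),'stamp',onz(s,432,255,0).round())
c1=cv2.resize(s['image'][170:300,220:450],None,fx=3,fy=3,interpolation=2)
c2=cv2.resize(d['image'][140:240,270:440],None,fx=3,fy=3,interpolation=2)
cv2.imwrite('pics/c1.png',c1[:,:,::-1])
# black mask
for n,im,roi in (('s',s,(310,360,220,262)),('d',d,(343,375,175,203))):
    g=im['image'].max(2);m=(g<55).astype(np.uint8);M=np.zeros_like(m);x0,x1,y0,y1=roi;M[y0:y1,x0:x1]=m[y0:y1,x0:x1]
    k,l,st,ce=cv2.connectedComponentsWithStats(M);i=1+np.argmax(st[1:,4]);print(n,st[i],ce[i])
E
```

```text
lens top [ 429. -170.   34.] [ 427. -174.   34.] (array([ 426.6, -172.2,   35.4]), np.float64(1.4))
cell [509.  58.  20.] [501.  59.  20.]
yellow [400. -80.  34.] red [ 336. -194.   34.] loupe [ 566. -170.   36.] ring [ 451. -291.    3.] stamp [ 563. -289.   -0.]
s [324 230  27  26 479] [337.17327766 243.66597077]
d [348 179  27  20 312] [359.8974359  188.68589744]
```

View pics/c1.png

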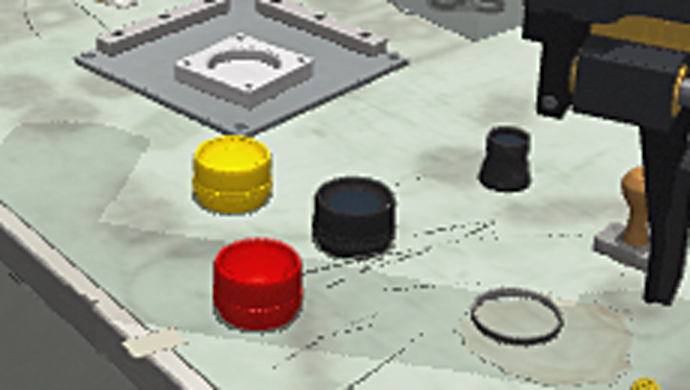

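The crop shows the black barrel alone at crop (355,215), clearly different from the loupe (507,158), red and yellow. It is at about (428,-172), top z≈35, which fits. I'll move above it and look from the wrist.

```bash
cat >> h.py <<'E'
def go(x,y,z,yaw=None):
    "delta in tool axes; yaw = world angle of tool y in deg"
    o=monitor.get_obs(); M=Rq(o['eef_rot']); p=M.T@(np.array([x,y,z])-o['position'])/1000
    cur=np.degrees(np.arctan2(M[1,1],M[0,1])); 
    if yaw is None: yaw=cur
    w=np.radians(-((yaw-cur+90)%180-90)); c,s=np.cos(yaw*np.pi/180),np.sin(yaw*np.pi/180)
    flip=1 if np.cos(np.radians(cur)-w-np.radians(yaw))>0 else -1
    G=np.array([[flip*s,flip*c,0],[-flip*c,flip*s,0],[0,0,-1]]);  G[:,0]=np.cross(G[:,1],G[:,2])
    print('delta',p.round(4),R.from_matrix(M.T@G).as_rotvec().round(4),'pos',np.round(o['position'],1),'yaw',cur.round(2),'F',np.round(o['contact_force'],1),'t',o['t'],'gap',round(o['finger_gap'],1))
E
python3 -c "
from h import *
go(428,-172,130,60)"
```

```text
delta [-0.3079  0.2812  0.0533] [ 8.000e-04 -5.000e-04  9.813e-01] pos [ 276.1 -560.4  183.1] yaw 116.23 F [ 0.  -0.7  0.1] t 0.25 gap 87.3
```

{"api": "step_arm", "payload": {"deltas": [[[-0.03, 0.028, 0, 0, 0, 0.1, -1], [-0.06, 0.055, 0, 0, 0, 0.2, -1], [-0.09, 0.082, 0, 0, 0, 0.3, -1], [-0.12, 0.11, 0, 0, 0, 0.4, -1], [-0.15, 0.137, 0, 0, 0, 0.5, -1]]]}}

```text
t: 0.67
position: [350.3, -369.7, 183.5]
eef_rot: [0.0, 0.024, 1.0, 0.0]
contact_force: [1.4, 0.0, -0.8]
finger_gap: 87.2
gripper_force: 0.0
```

```bash
python3 -c "
from h import *
go(428,-172,130,60)"
```

```text
delta [-0.0681  0.2012  0.0535] [ 1.000e-04 -0.000e+00  4.757e-01] pos [ 350.3 -369.7  183.5] yaw 87.26 F [ 1.4  0.  -0.8] t 0.6667 gap 87.2
```

{"api": "step_arm", "payload": {"deltas": [[[-0.0136, 0.0402, 0.01, 0, 0, 0.1, -1], [-0.027, 0.0804, 0.02, 0, 0, 0.2, -1], [-0.041, 0.12, 0.03, 0, 0, 0.3, -1], [-0.0545, 0.161, 0.042, 0, 0, 0.4, -1], [-0.068, 0.2, 0.0535, 0, 0, 0.475, -1]]]}}

```text
t: 1.08
position: [421.5, -187.0, 134.3]
eef_rot: [0.001, 0.258, 0.966, 0.0]
contact_force: [0.6, -0.5, -0.2]
finger_gap: 87.0
gripper_force: 0.0
```

```bash
python3 - <<'E'
from h import *
go(428,-172,14,60)
w=snap('wrist','w1.png')
print(w['Tw'][:3,3], px(w,[428,-172,34]))
E
```

```text
delta [0.002  0.0161 0.1203] [0.0006 0.0013 0.0015] pos [ 421.5 -187.   134.3] yaw 60.09 F [ 0.6 -0.5 -0.2] t 1.0833 gap 87.0
[ 348.27801787 -145.75640797  335.91923975] [338.29509652 182.70705433]
```

View pics/w1.png

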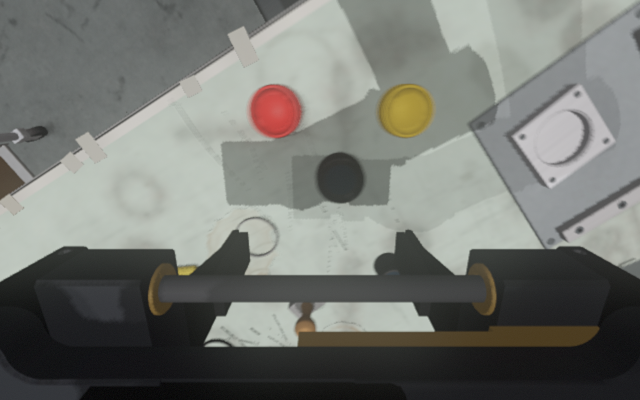

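The wrist view shows the lens at (340,178), red at (276,110), yellow at (407,110), and the cell and plate at the right around (560,135). The picture was blurred by motion, so I'll measure the settled frame.

```bash
cat >> h.py <<'E'
def lens(w,z=34,thr=60,roi=60,c=(428,-172)):
    u=px(w,[*c,z]).astype(int); g=w['image'].max(2); m=np.zeros_like(g); sl=np.s_[max(0,u[1]-roi):u[1]+roi,max(0,u[0]-roi):u[0]+roi]
    m[sl]=(g[sl]<thr)
    k,l,st,ce=cv2.connectedComponentsWithStats(m); i=1+np.argmax(st[1:,4])
    cn=max(cv2.findContours((l==i).astype(np.uint8),0,1)[0],key=cv2.contourArea); P=np.array([onz(w,*p[0],z)[:2] for p in cn])
    (cx,cy),r=cv2.minEnclosingCircle(P.astype(np.float32)); print('lens',st[i],ce[i].round(1),'onz',onz(w,*ce[i],z).round(1),'circ',round(cx,1),round(cy,1),round(2*r,1)); return P
E
python3 - <<'E'
from h import *
w=snap('wrist','w2.png')
go(428,-172,14,60)
lens(w); lens(w,thr=75)
E
```

```text
delta [0.0003 0.0139 0.119 ] [-0.0001 -0.0024  0.0115] pos [ 421.7 -184.4  133. ] yaw 60.66 F [-0.  -0.   0.1] t 1.1833 gap 86.8
lens [310 156  47  34 890] [332.3 170.4] onz [ 413.8 -165.5   34. ] circ 421.6 -169.4 48.3
lens [ 310  155   48   50 1930] [333.  179.9] onz [ 423.  -169.8   34. ] circ 423.4 -170.0 53.1
```

{"api": "step_arm", "payload": {"deltas": [[[0.002, 0.013, 0.015, 0, 0, 0.01, -1], [0.002, 0.013, 0.03, 0, 0, 0.01, -1], [0.002, 0.013, 0.03, 0, 0, 0.01, -1]]]}}

```text
t: 1.43
position: [423.8, -175.7, 102.1]
eef_rot: [-0.003, 0.26, 0.966, -0.0]
contact_force: [-0.9, -0.8, 0.1]
finger_gap: 86.9
gripper_force: 0.0
```

```bash
python3 - <<'E'
from h import *
w=snap('wrist','w3.png')
go(424,-170.5,14,60)
lens(w,thr=65); lens(w,thr=75);lens(w,thr=85)
E
```

```text
delta [0.0033 0.0049 0.0894] [-0.0015 -0.0029 -0.0031] pos [ 424.6 -176.4  103.4] yaw 59.82 F [ 0.2  0.1 -0.3] t 1.4833 gap 86.8
lens [ 303  163   53   55 2280] [328.5 190.1] onz [ 423.  -169.2   34. ] circ 423.4 -169.6 53.1
lens [ 302  163   54   55 2343] [328.4 190.2] onz [ 423.1 -169.3   34. ] circ 423.5 -169.8 53.7
lens [ 302  163   54   55 2386] [328.4 190.2] onz [ 423.1 -169.4   34. ] circ 423.6 -169.7 54.1
```

{"api": "step_arm", "payload": {"deltas": [[[0.003, 0.0055, 0.025, 0, 0, 0, -1], [0.003, 0.0055, 0.05, 0, 0, 0, -1], [0.003, 0.0055, 0.075, 0, 0, 0, -1], [0.003, 0.0055, 0.088, 0, 0, 0, -1], [0.003, 0.0055, 0.088, 0, 0, 0, -1]]]}}

```text
t: 1.9
position: [424.1, -170.7, 14.6]
eef_rot: [-0.002, 0.261, 0.965, -0.001]
contact_force: [0.1, -0.3, -0.3]
finger_gap: 87.0
gripper_force: 0.0
```

```bash
python3 - <<'E'
from h import *
w=snap('wrist','w4.png')
go(423.5,-169.7,14,60)
lens(w,thr=65); lens(w,thr=75)
E
```

```text
delta [ 0.0023 -0.      0.002 ] [-0.0012 -0.0016 -0.0043] pos [ 425.6 -170.8   16. ] yaw 59.76 F [ 0.3 -0.6  0.5] t 1.95 gap 86.9
lens [ 288  189   75   79 4678] [324.5 228.8] onz [ 422.1 -168.4   34. ] circ 423.0 -168.5 56.3
lens [ 287  189   76   80 4743] [324.5 228.8] onz [ 422.1 -168.4   34. ] circ 423.0 -168.7 56.7
```

{"api": "step_arm", "payload": {"deltas": [[[0.0015, 0, 0.001, 0, 0, 0, 0], [0.0015, 0, 0.001, 0, 0, 0, 1], [0.0015, 0, 0.001, 0, 0, 0, 1], [0.0015, 0, 0.001, 0, 0, 0, 1], [0.0015, 0, 0.001, 0, 0, 0, 1]]], "squeeze": 30}}

```text
t: 2.37
position: [425.2, -169.4, 16.0]
eef_rot: [0.001, 0.261, 0.965, 0.0]
contact_force: [-0.6, -0.2, -0.1]
finger_gap: 61.7
gripper_force: 0.0
```

{"api": "step_arm", "payload": {"deltas": [[[0, 0, 0, 0, 0, 0, 1], [0, 0, 0, 0, 0, 0, 1], [0, 0, 0, 0, 0, 0, 1], [0, 0, -0.02, 0, 0, 0, 1], [0, 0, -0.05, 0, 0, 0, 1]]]}}

```text
t: 2.78
position: [422.1, -169.1, 63.4]
eef_rot: [-0.004, 0.261, 0.965, -0.001]
contact_force: [0.4, 0.6, 0.6]
finger_gap: 28.4
gripper_force: 0.0
```

The gripper closed past 52 mm, so the lens isn't held. I'll check the view before going on.

```bash
python3 - <<'E'
from h import *
w=snap('wrist','w5.png'); s=snap('scene')
cv2.imwrite('pics/w5b.png',np.vstack([w['image'],cv2.resize(s['image'][180:305,260:460],(640,400))])[::1,:,::-1][:, :] if 0 else np.hstack([cv2.resize(w['image'],(400,250)),cv2.resize(s['image'][180:305,260:460],(400,250))])[:,:,::-1])
go(423.5,-169.7,14,60)
E
```

```text
delta [ 0.0046 -0.0024  0.055 ] [ 0.0031  0.0082 -0.0022] pos [ 428.2 -169.8   69. ] yaw 59.88 F [ 1.   0.7 -0.3] t 2.8833 gap 20.3
```

View pics/w5b.png

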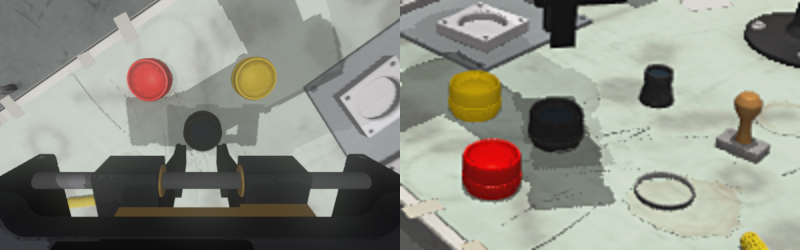

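```bash
python3 - <<'E'
from h import *
w=snap('wrist'); s=snap('scene')
for t in (55,65,75): lens(w,thr=t,roi=45)
go(423.5,-169.7,14,60)
print('tip px',px(w,monitor.get_obs()['position']), px(s,[423,-169,34]))
for t in (55,70): lens(s,thr=t,roi=25)
E
```

```text
lens [ 292  169   58   61 1141] [321.2 194.4] onz [ 419.3 -166.2   34. ] circ 423.5 -168.7 53.0
lens [ 291  168   60   63 2941] [320.6 199.1] onz [ 422.6 -168.7   34. ] circ 423.4 -168.8 54.5
lens [ 291  168   60   63 2998] [320.5 199.1] onz [ 422.6 -168.8   34. ] circ 423.1 -169.4 54.9
delta [ 0.0012 -0.0013  0.0518] [ 0.0012  0.0016 -0.0038] pos [ 425.1 -169.3   65.8] yaw 59.78 F [-0.3  0.5  0.1] t 2.9833 gap 12.3
tip px [321.58674493 216.23030239] [335.18534473 235.84256971]
lens [324 229  28  27 633] [337.5 241.9] onz [ 412.3 -188.2   34. ] circ 413.9 -187.1 95.4
lens [324 229  28  28 655] [337.6 242.1] onz [ 411.9 -188.8   34. ] circ 416.2 -190.3 96.1
```

The lens still stands at (423.5,-169) and hasn't moved, so the fingers never touched it. The fingertips look higher than the reported TCP, so I'll measure them in both fixed views.

```bash
python3 - <<'E'
from h import *
s=snap('scene');d=snap('side'); o=monitor.get_obs(); p=o['position']; print(p,o['finger_gap'])
M=Rq(o['eef_rot'])
out=[]
for im in (s,d):
    a=px(im,p); print('pred tip px',a.round(1), 'grasp',px(im,p-M[:,2]*18.7).round(1), 'z98',px(im,[p[0],p[1],98]).round(1))
    x0=int(a[0])-50;y0=int(a[1])-70; print('crop org',x0,y0)
    out.append(cv2.resize(im['image'][y0:y0+125,x0:x0+100],(400,500),interpolation=2))
cv2.imwrite('pics/tips.png',np.hstack(out)[:,:,::-1])
E
```

```text
[ 423.8549516  -169.21965993   64.52910478] 5.094849405765505
pred tip px [336.2 221.4] grasp [336.6 212.4] z98 [336.8 205.1]
crop org 286 151
pred tip px [360.7 170.6] grasp [360.7 162.3] z98 [360.8 155.6]
crop org 310 100
```

View pics/tips.png

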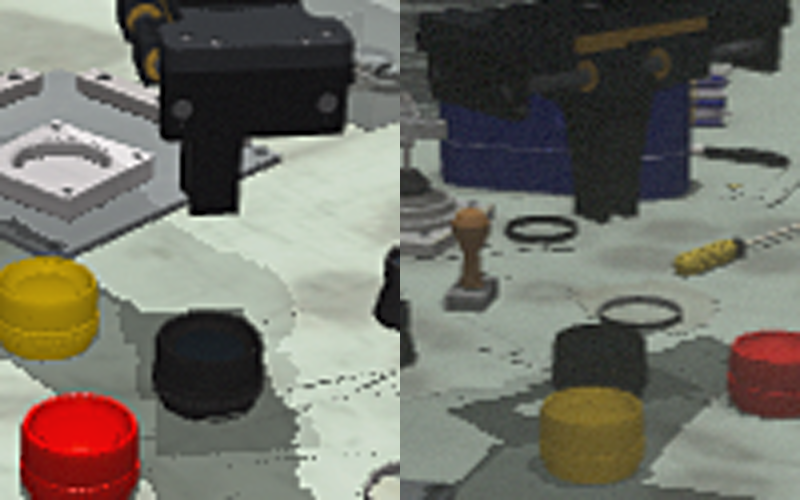

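Both fixed views put the fingertips at scene (340,204) and side (362,154), so z≈98. The reported TCP z is 65. The real tips are therefore about 33 mm above the reported TCP, and the first grip closed over the lens. I'll reopen and grip with the TCP reading near z=-17, which puts the tips about 17 mm above the bench, going down gently and checking force.

{"api": "step_arm", "payload": {"deltas": [[[0, 0, 0, 0, 0, 0, -1], [0, 0, 0, 0, 0, 0, -1], [0, 0, 0, 0, 0, 0, -1], [0, 0, 0, 0, 0, 0, -1], [0, 0, 0, 0, 0, 0, -1]]]}}

```text
t: 3.5
position: [424.6, -169.3, 65.0]
eef_rot: [-0.0, 0.261, 0.965, -0.0]
contact_force: [-0.7, 0.4, 0.2]
finger_gap: 31.0
gripper_force: 0.0
```

{"api": "step_arm", "payload": {"deltas": [[[0, 0, 0, 0, 0, 0, -1], [0, 0, 0, 0, 0, 0, -1], [0, 0, 0, 0, 0, 0, -1], [0, 0, 0, 0, 0, 0, -1], [0, 0, 0, 0, 0, 0, -1]]]}}

```text
t: 3.92
position: [424.7, -169.3, 65.3]
eef_rot: [0.0, 0.261, 0.965, 0.0]
contact_force: [-0.4, 1.4, -0.3]
finger_gap: 63.7
gripper_force: 0.0
```

{"api": "step_arm", "payload": {"deltas": [[[0, 0, 0, 0, 0, 0, -1], [0, 0, 0, 0, 0, 0, -1], [0, 0, 0.02, 0, 0, 0, -1], [0, 0, 0.03, 0, 0, 0, -1], [0, 0, 0.03, 0, 0, 0, -1]]]}}

```text
t: 4.33
position: [422.9, -169.2, 33.5]
eef_rot: [-0.002, 0.261, 0.965, -0.0]
contact_force: [0.4, -0.4, 0.5]
finger_gap: 86.3
gripper_force: 0.0
```

```bash
python3 - <<'E'
from h import *
w=snap('wrist','w6.png')
go(423.5,-169,-17,60)
lens(w,thr=65); lens(w,thr=75)
s=snap('scene');d=snap('side'); o=monitor.get_obs(); p=o['position']; M=Rq(o['eef_rot'])
out=[]
for im in (s,d):
    a=px(im,p); x0=int(a[0])-50;y0=int(a[1])-75; print('org',x0,y0)
    for sg in (1,-1): print([ (px(im,p+M[:,1]*sg*50-M[:,2]*k)-[x0,y0]).round() for k in (0,33)])
    out.append(cv2.resize(im['image'][y0:y0+100,x0:x0+100],(400,400),interpolation=2))
cv2.imwrite('pics/tips2.png',np.hstack(out)[:,:,::-1])
E
```

```text
delta [0.0003 0.0002 0.0515] [-0.0012 -0.0023 -0.0036] pos [ 423.8 -169.4   34.5] yaw 59.79 F [0.4 0.2 0.2] t 4.3833 gap 86.5
lens [ 290  185   68   72 3896] [323.4 220.8] onz [ 422.2 -168.5   34. ] circ 423.1 -168.5 55.6
lens [ 289  185   70   72 3958] [323.4 220.8] onz [ 422.2 -168.5   34. ] circ 423.0 -168.9 56.0
org 286 159
[array([46., 63.]), array([46., 48.])]
[array([55., 90.]), array([56., 74.])]
org 310 108
[array([32., 80.]), array([32., 65.])]
[array([67., 70.]), array([68., 56.])]
```

View pics/tips2.png

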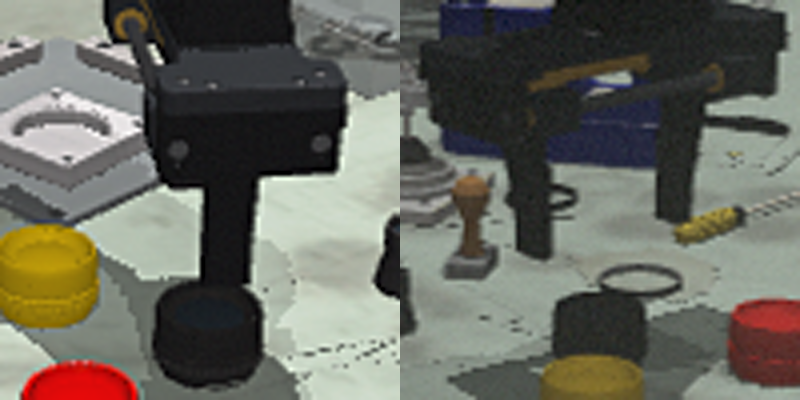

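The tips sit at side-crop (33,64) and (69,55.5), matching an offset of about 33 mm. I'll descend.

{"api": "step_arm", "payload": {"deltas": [[[0, 0, 0.02, 0, 0, 0, -1], [0, 0, 0.035, 0, 0, 0, -1], [0, 0, 0.045, 0, 0, 0, -1], [0, 0, 0.051, 0, 0, 0, -1], [0, 0, 0.051, 0, 0, 0, -1]]]}}

```text
t: 4.9
position: [424.4, -169.3, -16.1]
eef_rot: [-0.001, 0.261, 0.965, -0.0]
contact_force: [0.9, 0.4, 0.9]
finger_gap: 86.8
gripper_force: 0.0
```

{"api": "step_arm", "payload": {"deltas": [[[0, 0, 0, 0, 0, 0, 1], [0, 0, 0, 0, 0, 0, 1], [0, 0, 0, 0, 0, 0, 1], [0, 0, 0, 0, 0, 0, 1], [0, 0, 0, 0, 0, 0, 1]]], "squeeze": 35}}

```text
t: 5.32
position: [425.1, -169.4, -15.3]
eef_rot: [0.001, 0.261, 0.965, 0.0]
contact_force: [0.2, -1.0, -0.1]
finger_gap: 61.4
gripper_force: 0.0
```

{"api": "step_arm", "payload": {"deltas": [[[0, 0, 0, 0, 0, 0, 1], [0, 0, 0, 0, 0, 0, 1], [0, 0, 0, 0, 0, 0, 1]]]}}

```text
t: 5.57
position: [424.9, -169.3, -15.6]
eef_rot: [0.0, 0.261, 0.965, 0.0]
contact_force: [0.1, 1.2, 2.4]
finger_gap: 49.6
gripper_force: 35.0
```

{"api": "step_arm", "payload": {"deltas": [[[0, 0, -0.01, 0, 0, 0, 1], [0, 0, -0.035, 0, 0, 0, 1], [0, 0, -0.06, 0, 0, 0, 1], [0, 0, -0.085, 0, 0, 0, 1], [0, 0, -0.085, 0, 0, 0, 1]]]}}

```text
t: 5.98
position: [428.3, -169.9, 73.7]
eef_rot: [0.005, 0.26, 0.966, 0.001]
contact_force: [0.4, -0.5, 0.3]
finger_gap: 49.7
gripper_force: 35.0
```

```bash
python3 - <<'E'
from h import *
go(465,5,90,60)
E
```

```text
delta [ 0.0559  0.1697 -0.0162] [ 0.0035  0.009  -0.0023] pos [ 428.3 -169.9   73.7] yaw 59.87 F [ 0.4 -0.5  0.3] t 5.9833 gap 49.7
```

{"api": "step_arm", "payload": {"deltas": [[[-0.002, 0.03, -0.016, 0, 0, 0, 1], [-0.003, 0.065, -0.016, 0, 0, 0, 1], [-0.004, 0.1, -0.016, 0, 0, 0, 1], [-0.005, 0.135, -0.016, 0, 0, 0, 1], [-0.006, 0.165, -0.016, 0, 0, 0, 1]]]}}

```text
t: 6.4
position: [513.5, -28.0, 84.8]
eef_rot: [-0.0, 0.26, 0.966, 0.0]
contact_force: [0.5, -1.3, -0.1]
finger_gap: 50.0
gripper_force: 35.0
```

{"api": "step_arm", "payload": {"deltas": [[[0, 0.025, 0, 0, 0, 0, 1], [0, 0.045, 0, 0, 0, 0, 1], [0, 0.055, 0, 0, 0, 0, 1], [0, 0.055, 0, 0, 0, 0, 1], [0, 0.055, 0, 0, 0, 0, 1]]]}}

```text
t: 6.82
position: [539.7, 17.5, 84.6]
eef_rot: [-0.001, 0.26, 0.965, -0.0]
contact_force: [-0.8, -0.2, -0.5]
finger_gap: 49.5
gripper_force: 35.0
```

```bash
python3 - <<'E'
from h import *
w=snap('wrist','w7.png')
go(505,58,90,60); print(px(w,[505,58,22]))
E
```

```text
delta [ 0.0504  0.0181 -0.0052] [-0.0012 -0.0014 -0.0042] pos [539.5  17.   84.7] yaw 59.76 F [-0.   0.2 -0.7] t 6.8667 gap 49.6
[343.10903927 140.47459607]
```

View pics/w7.png

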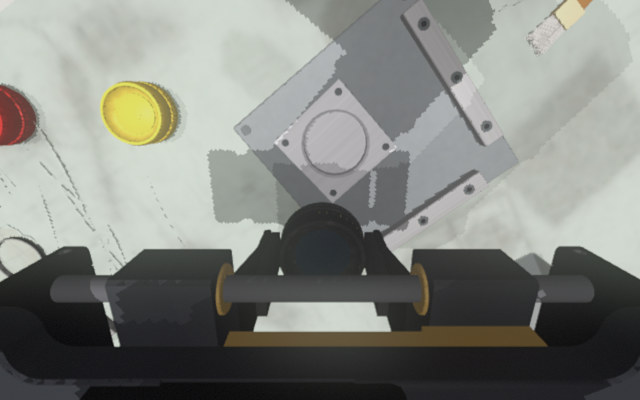

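The wrist view shows:
- **Lens:** held, centred at (322,245).
- **Cell:** top corners at (340,80), (395,147), (333,202) and (275,142), bore centre about (335,141).
- **Left fence:** from (405,5) to (497,145).
- **Far fence:** from (380,240) to (482,175).

The plate corner is at (517,158).

```bash
cat > cell.py <<'E'
from h import *
def cellfit(w,guess=None):
    g=cv2.cvtColor(w['image'],cv2.COLOR_RGB2GRAY)
    L=cv2.createLineSegmentDetector(0).detect(g)[0][:,0]
    for l in L:
        n=np.hypot(l[2]-l[0],l[3]-l[1])
        if n>28 and l[0]>220 and l[2]>220 and max(l[1],l[3])<245:
            z=22 if max(l[0],l[2])<402 else 20
            a,b=onz(w,*l[:2],z),onz(w,*l[2:],z); print(l.round(0),round(n),'ang%90',round(np.degrees(np.arctan2(b[1]-a[1],b[0]-a[0]))%90,1),a[:2].round(1),b[:2].round(1))
if __name__=='__main__':
    w=snap('wrist','w8.png'); print(px(w,[505,58,22]))
    cellfit(w)
    g=cv2.medianBlur(cv2.cvtColor(w['image'],cv2.COLOR_RGB2GRAY),3)
    c=cv2.HoughCircles(g[60:230,250:420],cv2.HOUGH_GRADIENT,1,40,param1=80,param2=15,minRadius=25,maxRadius=40)
    for u,v,r in c[0][:3]: p=onz(w,u+250,v+60,20);print('bore',u+250,v+60,r,p.round(1),'diam',2*np.linalg.norm(onz(w,u+250+r,v+60,20)-p))
E
python3 cell.py
```

```text
[343.69756981 140.38970105]
[279. 238. 293. 210.] 31 ang%90 32.5 [554.9 -41.3] [537.6 -14.3]
[350. 209. 365. 237.] 31 ang%90 87.9 [563.6  32.1] [595.5  30.9]
[402.  12. 486. 146.] 158 ang%90 8.2 [441.8 145.5] [573.  164.4]
[334. 201. 397. 147.] 83 ang%90 12.0 [549.2  22.9] [533.7  95.7]
[479. 171. 384. 237.] 115 ang%90 8.4 [590.9 150.2] [606.1  46.7]
[480. 145. 400.  18.] 151 ang%90 7.7 [569.6 159.4] [444.3 142.5]
[321. 199. 349. 210.] 30 ang%90 38.5 [541.4  13.6] [563.8  31.5]
[277. 145. 328. 198.] 73 ang%90 12.8 [479.4   5.5] [543.9  20.1]
[326. 174. 355. 167.] 29 ang%90 73.4 [522.9  29.8] [530.4  55.1]
[405. 215. 460. 177.] 67 ang%90 8.1 [595.7  74.2] [587.3 133.2]
[393. 141. 340.  79.] 82 ang%90 12.6 [527.2  94.4] [459.6  79.3]
[234. 126. 330.  42.] 128 ang%90 8.1 [446.6 -17.9] [431.7  85.9]
[374. 206. 376. 174.] 31 ang%90 59.1 [571.7  52.9] [546.   68.2]
[338.  79. 293. 124.] 64 ang%90 13.6 [458.7  78. ] [471.   27.1]
[299. 205. 251. 150.] 73 ang%90 8.1 [536.1  -6.9] [471.3 -16.1]
[307. 166. 300. 133.] 34 ang%90 70.1 [508.6  18.4] [480.9  28.5]
[504. 135. 519. 160.] 29 ang%90 8.5 [571.4 180.7] [599.2 184.9]
[518. 163. 488. 182.] 36 ang%90 5.9 [601.9 183.3] [605.  153.2]
bore 333.5 142.5 32.1 [502.4  49.4  20. ] diam 56.48068265346665
bore 381.5 198.5 32.7 [570.   62.3  20. ] diam 60.86987203790892
```

The plate yaw is 8.1° and the cell yaw is 12.6°. The cell's corners give 76 mm sides and a centre at about (503.5,50), and the bore diameter comes out at 56.5 mm, so the measurements fit. I'll hover the lens over the bore.

{"api": "step_arm", "payload": {"deltas": [[[0.015, 0.003, 0, 0, 0, 0, 1], [0.031, 0.007, 0.01, 0, 0, 0, 1], [0.046, 0.0104, 0.025, 0, 0, 0, 1], [0.046, 0.0104, 0.042, 0, 0, 0, 1], [0.046, 0.0104, 0.05, 0, 0, 0, 1]]]}}

```text
t: 7.33
position: [503.9, 48.8, 34.0]
eef_rot: [-0.001, 0.261, 0.965, -0.001]
contact_force: [0.7, -0.1, -0.2]
finger_gap: 49.6
gripper_force: 35.0
```

{"api": "step_arm", "payload": {"deltas": [[[0, 0, 0, 0, 0, 0, 1], [0, 0, 0, 0, 0, 0, 1]]]}}

```text
t: 7.5
position: [506.2, 49.1, 35.4]
eef_rot: [-0.0, 0.261, 0.965, -0.0]
contact_force: [0.3, 0.1, 0.7]
finger_gap: 49.6
gripper_force: 35.0
```

```bash
python3 - <<'E'
from h import *
from cell import cellfit
w=snap('wrist'); go(504.8,49.1,0,60)
cellfit(w)
s=snap('scene');d=snap('side'); p=monitor.get_obs()['position']
out=[]
for im in (s,d):
    a=px(im,[503.5,50,40]); x0=int(a[0])-50;y0=int(a[1])-50; print('org',x0,y0,px(im,[503.5,50,22])-[x0,y0])
    out.append(cv2.resize(im['image'][y0:y0+100,x0:x0+100],(400,400),interpolation=2))
cv2.imwrite('pics/hov.png',np.hstack(out)[:,:,::-1]); cv2.imwrite('pics/w9.png',w['image'][:,:,::-1])
E
```

```text
delta [ 0.0016 -0.0013  0.0359] [ 0.0006  0.0009 -0.0043] pos [506.8  49.4  35.9] yaw 59.75 F [ 1.7  0.1 -0.7] t 7.55 gap 49.7
[393. 214. 327. 143.] 97 ang%90 12.8 [532.7  95.8] [460.2  79.4]
[593.  46. 639.   8.] 60 ang%90 13.5 [493.5 260.7] [486.2 291.4]
[293. 210. 324. 200.] 32 ang%90 79.0 [491.2  31.6] [495.9  56. ]
[400.  69. 496. 214.] 174 ang%90 8.2 [442.6 145.7] [573.2 164.5]
[326. 200. 358. 217.] 36 ang%90 30.5 [496.4  57. ] [520.8  71.3]
[596.  47. 575.  66.] 28 ang%90 15.8 [495.2 262. ] [499.5 246.8]
[441. 139. 397.  71.] 81 ang%90 7.3 [499.  150.4] [442.7 143.2]
[467. 179. 442. 140.] 46 ang%90 7.7 [535.8 155.4] [500.3 150.6]
[325. 142. 252. 210.] 99 ang%90 12.6 [459.1  78. ] [475.5   4.7]
[253. 210. 273. 231.] 28 ang%90 10.2 [476.2   5.1] [497.9   9. ]
[318. 172. 353. 182.] 36 ang%90 44.2 [475.6  62.9] [494.9  81.7]
[639.  31. 610.  60.] 41 ang%90 21.3 [500.1 288.5] [508.1 268.2]
[639.  12. 601.  44.] 50 ang%90 13.6 [489.  290.8] [495.2 265.1]
[324.  90. 403.  25.] 103 ang%90 7.8 [428.7  95.2] [419.9 159.1]
[512. 194. 532. 224.] 36 ang%90 8.5 [564.4 180.7] [595.8 185.4]
[407.  27. 422.  51.] 29 ang%90 8.1 [422.2 160.4] [440.2 163. ]
[273. 137. 251. 156.] 29 ang%90 8.9 [437.7  48.4] [441.   27.3]
org 250 133 [50.32225657 58.01610614]
org 227 164 [51.53407619 59.71646182]
```

View pics/hov.png

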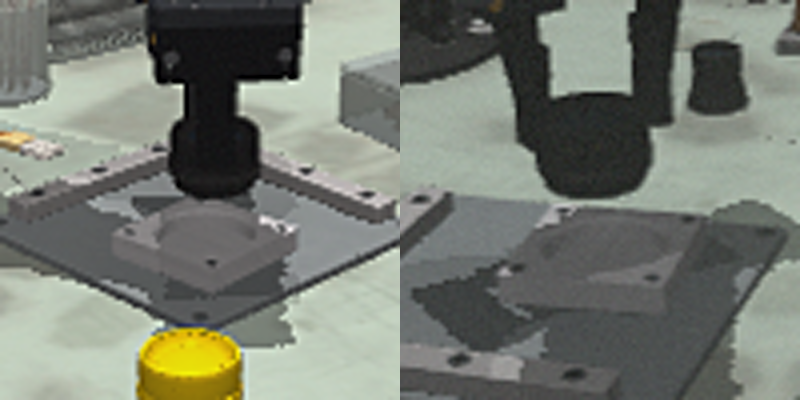

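The hover pictures show the lens close above the bore. The lens column is 53.4 against 52.2 for the bore in the scene view, and 48.8 against 49.5 in the side view. That is about 2 mm off along tool x, so I'll correct it and descend.

{"api": "step_arm", "payload": {"deltas": [[[0.0018, 0, 0.008, 0, 0, 0, 1], [0.0018, 0, 0.016, 0, 0, 0, 1], [0.0018, 0, 0.023, 0, 0, 0, 1], [0.0018, 0, 0.029, 0, 0, 0, 1], [0.0018, 0, 0.034, 0, 0, 0, 1]]]}}

```text
t: 8.07
position: [504.0, 50.6, 0.1]
eef_rot: [-0.001, 0.261, 0.965, -0.0]
contact_force: [1.0, -0.2, 0.7]
finger_gap: 49.4
gripper_force: 35.0
```

{"api": "step_arm", "payload": {"deltas": [[[0, 0, 0.002, 0, 0, 0, 1], [0, 0, 0.004, 0, 0, 0, 1], [0, 0, 0.004, 0, 0, 0, 1]]]}}

```text
t: 8.32
position: [504.0, 50.8, -3.3]
eef_rot: [-0.001, 0.261, 0.965, -0.0]
contact_force: [-1.4, 0.5, -0.3]
finger_gap: 49.8
gripper_force: 35.0
```

{"api": "step_arm", "payload": {"deltas": [[[0, 0, 0.001, 0, 0, 0, 1], [0, 0, 0.002, 0, 0, 0, 1], [0, 0, 0.002, 0, 0, 0, 1]]]}}

```text
t: 8.57
position: [504.5, 50.9, -4.5]
eef_rot: [0.0, 0.26, 0.965, 0.0]
contact_force: [-1.4, 1.3, 0.3]
finger_gap: 49.2
gripper_force: 35.0
```

{"api": "step_arm", "payload": {"deltas": [[[0, 0, 0.001, 0, 0, 0, 1], [0, 0, 0.002, 0, 0, 0, 1], [0, 0, 0.002, 0, 0, 0, 1]]]}}

```text
t: 8.82
position: [504.6, 50.9, -4.7]
eef_rot: [0.0, 0.26, 0.966, -0.0]
contact_force: [-5.9, 1.9, 14.0]
finger_gap: 49.4
gripper_force: 35.2
```

It made contact with 14 N at z=-4.7, where the floor is expected (-5), so the lens is seated. I'll ease the press slightly and push diagonally towards the corner.

{"api": "step_arm", "payload": {"deltas": [[[0, 0.004, -0.0008, 0, 0, 0, 1], [-0.001, 0.011, -0.0008, 0, 0, 0, 1], [-0.002, 0.019, -0.0008, 0, 0, 0, 1], [-0.003, 0.027, -0.0008, 0, 0, 0, 1], [-0.004, 0.035, -0.0008, 0, 0, 0, 1]]]}}

```text
t: 9.23
position: [525.5, 78.1, -4.6]
eef_rot: [-0.0, 0.26, 0.966, -0.001]
contact_force: [-2.6, -3.4, 8.0]
finger_gap: 50.1
gripper_force: 35.1
```

{"api": "step_arm", "payload": {"deltas": [[[-0.001, 0.008, 0, 0, 0, 0, 1], [-0.002, 0.015, 0, 0, 0, 0, 1], [-0.003, 0.022, 0, 0, 0, 0, 1], [-0.0035, 0.029, 0, 0, 0, 0, 1], [-0.004, 0.035, 0, 0, 0, 0, 1]]]}}

```text
t: 9.65
position: [546.9, 106.4, -4.6]
eef_rot: [0.0, 0.26, 0.966, -0.001]
contact_force: [-2.8, -4.1, 7.9]
finger_gap: 49.5
gripper_force: 35.1
```

```bash
python3 - <<'E'
from h import *
from cell import cellfit
w=snap('wrist'); go(558.8,124.5,-5,60)
cellfit(w)
cv2.imwrite('pics/w10.png',w['image'][:,:,::-1])
E
```

```text
delta [-0.0008  0.0201  0.0004] [ 0.0002  0.0018 -0.0025] pos [548.  107.5  -4.6] yaw 59.86 F [-1.8 -1.7  6.8] t 9.7 gap 49.6
[294. 209. 329. 200.] 36 ang%90 74.2 [520.8 100.9] [526.9 122.4]
[279. 236. 293. 210.] 30 ang%90 30.5 [531.7  82.4] [521.4 100. ]
[331. 201. 356. 216.] 29 ang%90 27.4 [528.1 122.9] [544.6 131.4]
[535.  21. 560.  -0.] 33 ang%90 12.6 [496.2 263.6] [493.1 277.7]
[556.  44. 539.  21.] 29 ang%90 16.5 [512.2 269.8] [497.  265.4]
[536.  23. 513.  45.] 33 ang%90 16.2 [497.2 264. ] [501.3 249.8]
[352. 205. 364. 237.] 34 ang%90 81.8 [536.7 132.8] [559.8 129.4]
[325.  31. 422. 169.] 169 ang%90 8.0 [445.  166.8] [538.6 179.9]
[425. 173. 471. 239.] 80 ang%90 8.3 [541.4 180.4] [596.3 188.3]
[400. 237. 319. 157.] 114 ang%90 14.9 [571.4 149.1] [500.8 130.4]
[407. 158. 298.   2.] 191 ang%90 7.6 [527.9 174.8] [426.3 161.3]
[445. 211. 414. 167.] 54 ang%90 8.2 [570.2 181.6] [534.9 176.5]
[318. 158. 235. 240.] 117 ang%90 14.9 [500.7 129.6] [520.1  56.8]
[529.  71. 511.  49.] 28 ang%90 17.1 [517.8 253.1] [502.4 248.4]
[594.  -0. 555.  40.] 56 ang%90 20.6 [501.8 292.5] [510.2 270. ]
[314.  29. 292.  48.] 29 ang%90 7.5 [441.4 162. ] [443.3 147.3]
[304.   1. 322.  27.] 31 ang%90 8.7 [428.2 164. ] [442.8 166.2]
[565.  -0. 543.  20.] 30 ang%90 14.7 [494.4 279.9] [497.7 267.2]
[311.  76. 403. 199.] 155 ang%90 8.1 [459.9 149.1] [550.1 161.8]
[341. 201. 308. 198.] 33 ang%90 54.0 [530.9 128.3] [519.1 112.1]
[290. 180. 318. 153.] 39 ang%90 14.5 [504.3 108.4] [498.4 131.1]
[533.  67. 556.  46.] 31 ang%90 15.5 [516.9 255.7] [513.1 269.5]
```

The cell is tracking the push: its centre is about (547,103), yaw 14.9°. It still has 12 mm to go in plate x and 19 mm in plate y. I'll slow down.

{"api": "step_arm", "payload": {"deltas": [[[0, 0.004, 0, 0, 0, 0, 1], [0.001, 0.008, 0, 0, 0, 0, 1], [0.001, 0.011, 0, 0, 0, 0, 1], [0.0015, 0.014, 0, 0, 0, 0, 1], [0.002, 0.017, 0, 0, 0, 0, 1]]]}}

```text
t: 10.12
position: [553.0, 121.2, -4.6]
eef_rot: [-0.0, 0.261, 0.965, -0.002]
contact_force: [-3.3, -6.5, 10.4]
finger_gap: 49.1
gripper_force: 35.1
```

{"api": "step_arm", "payload": {"deltas": [[[0, 0.0015, 0, 0, 0, 0, 1], [0, 0.003, 0, 0, 0, 0, 1], [0, 0.003, 0, 0, 0, 0, 1]]]}}

```text
t: 10.37
position: [553.6, 123.3, -4.6]
eef_rot: [-0.001, 0.261, 0.965, -0.002]
contact_force: [-3.8, -5.3, 11.2]
finger_gap: 49.5
gripper_force: 35.1
```

{"api": "step_arm", "payload": {"deltas": [[[0, 0.0015, 0, 0, 0, 0, 1], [0, 0.003, 0, 0, 0, 0, 1], [0, 0.003, 0, 0, 0, 0, 1]]]}}

```text
t: 10.62
position: [553.7, 124.1, -4.6]
eef_rot: [-0.002, 0.261, 0.965, -0.004]
contact_force: [-5.8, -9.9, 13.0]
finger_gap: 49.7
gripper_force: 35.2
```

```bash
python3 - <<'E'
from h import *
from cell import cellfit
w=snap('wrist'); go(558.8,124.5,-5,60)
cellfit(w)
E
```

```text
delta [-0.0042  0.0028  0.0004] [-0.0083 -0.0025 -0.0045] pos [553.8 124.2  -4.6] yaw 59.74 F [-5.8 -9.1 13.6] t 10.6667 gap 49.1
[288. 215. 318. 200.] 34 ang%90 87.0 [529.3 113. ] [530.4 134.6]
[320. 200. 350. 210.] 32 ang%90 40.4 [530.9 135.1] [545.9 147.9]
[502.  27. 530.   0.] 39 ang%90 13.7 [496.9 265.4] [492.8 282.2]
[346. 201. 365. 236.] 40 ang%90 88.2 [539.5 148.8] [566.4 147.9]
[400. 240. 321. 157.] 114 ang%90 12.7 [579.9 165.6] [508.6 149.5]
[320. 158. 235. 237.] 117 ang%90 12.9 [508.4 148.7] [525.2  75.4]
[502.  30. 479.  51.] 31 ang%90 12.9 [498.5 265.3] [501.7 251.1]
[629.  85. 625.  51.] 34 ang%90 83.5 [559.2 315.7] [540.9 317.7]
[255.  55. 290. 100.] 57 ang%90 7.9 [443.3 146.8] [472.1 150.8]
[265.   2. 312.  65.] 79 ang%90 7.9 [425.5 165. ] [463.1 170.3]
[305.  71. 278.  35.] 46 ang%90 8.3 [463.5 165.7] [441.2 162.5]
[563.   0. 521.  46.] 62 ang%90 20.7 [501.2 296.4] [510.8 271. ]
[314.  68. 402. 186.] 147 ang%90 8.1 [464.8 170.6] [548.1 182.4]
[535.   1. 507.  26.] 37 ang%90 13.8 [494.3 284.1] [498.2 268.1]
[403. 201. 309.  75.] 157 ang%90 8.2 [557.7 179.4] [466.2 166.2]
[635.  35. 631.  70.] 35 ang%90 69.3 [536.1 324.2] [552.3 318. ]
[294. 105. 391. 229.] 158 ang%90 7.9 [475.3 151.1] [570.  164.3]
[403. 188. 442. 241.] 65 ang%90 8.3 [550.5 182.7] [594.8 189.2]
[309.  66. 263.   5.] 77 ang%90 8.1 [462.4 168.6] [425.8 163.4]
[292. 180. 320. 154.] 38 ang%90 12.8 [511.3 127.4] [506.3 149.8]
```

The leading corner touches the left fence and the cell is swinging (yaw 12.8° against 8.1°). I'll keep pressing.

{"api": "step_arm", "payload": {"deltas": [[[0.0005, 0.001, 0, 0, 0, 0, 1], [0.001, 0.002, 0, 0, 0, 0, 1], [0.001, 0.003, 0, 0, 0, 0, 1], [0.001, 0.003, 0, 0, 0, 0, 1]]]}}

```text
t: 11.0
position: [553.4, 124.8, -4.5]
eef_rot: [-0.003, 0.261, 0.965, -0.006]
contact_force: [-5.6, -15.2, 15.1]
finger_gap: 49.6
gripper_force: 35.2
```

```bash
cat >> cell.py <<'E'
def yaw(w):
    import io,contextlib
    g=cv2.cvtColor(w['image'],cv2.COLOR_RGB2GRAY)
    for l in cv2.createLineSegmentDetector(0).detect(g)[0][:,0]:
        n=np.hypot(l[2]-l[0],l[3]-l[1])
        if n>75 and min(l[0],l[2])>200 and max(l[0],l[2])<460 and min(l[1],l[3])>90:
            a,b=onz(w,*l[:2],22),onz(w,*l[2:],22);P=np.array([[.990,.141],[-.141,.990]])
            print(l.round(),round(np.degrees(np.arctan2(b[1]-a[1],b[0]-a[0]))%90,1),'plate',(P@a[:2]).round(1),(P@b[:2]).round(1))
E
python3 - <<'E'
from h import *
from cell import yaw
w=snap('wrist'); go(558.8,124.5,-5,60)
yaw(w)
E
```

```text
delta [-0.0049  0.0025  0.0004] [-0.0128 -0.0033 -0.0048] pos [553.4 124.8  -4.6] yaw 59.73 F [ -5.4 -16.   15.3] t 11.05 gap 49.5
[372. 302. 272. 302.] 60.4 plate [623.8  42.3] [581.9 -12.1]
[284. 331. 389. 331.] 60.5 plate [606.  -21.4] [651.5  37.7]
[400. 243. 321. 159.] 12.6 plate [598.7  82.3] [525.   76.5]
[320. 159. 235. 237.] 12.8 plate [524.5  75.8] [530.6   1.3]
[295. 108. 387. 226.] 7.9 plate [493.7  82.7] [584.4  82.3]
```

The cell is held up by friction: 15 N downward, and the push points too much towards plate x. I'll ease the downward press and push squarely at the left fence so it swings.

{"api": "step_arm", "payload": {"deltas": [[[0, 0, -0.0012, 0, 0, 0, 1], [0.001, 0, -0.0012, 0, 0, 0, 1], [0.002, 0, -0.0012, 0, 0, 0, 1], [0.003, 0.0005, -0.0012, 0, 0, 0, 1], [0.003, 0.0005, -0.0012, 0, 0, 0, 1]]]}}

```text
t: 11.47
position: [551.6, 126.0, -4.2]
eef_rot: [-0.003, 0.261, 0.965, -0.006]
contact_force: [-0.6, -18.0, 8.9]
finger_gap: 49.7
gripper_force: 35.1
```

```bash
python3 - <<'E'
from h import *
from cell import yaw
w=snap('wrist'); go(558.8,124.5,-5,60)
yaw(w)
E
```

```text
delta [-0.0069  0.0024  0.0008] [-0.0131 -0.0024 -0.005 ] pos [551.6 126.   -4.2] yaw 59.71 F [ -0.9 -19.1   8.5] t 11.5167 gap 49.2
[372. 302. 272. 302.] 60.4 plate [622.5  43.5] [580.5 -11. ]
[287. 331. 389. 331.] 60.5 plate [605.7 -18.9] [650.2  38.9]
[398. 244. 322. 160.] 11.6 plate [597.6  82.1] [524.6  77.7]
[321. 161. 235. 238.] 11.8 plate [524.4  76.9] [529.2   2.5]
[293. 110. 385. 227.] 7.9 plate [491.8  82.6] [582.7  82.4]
```

It's swinging now (11.7°), so I'll continue.

{"api": "step_arm", "payload": {"deltas": [[[0.0005, 0.0006, -0.0005, 0, 0, 0, 1], [0.001, 0.0012, -0.0005, 0, 0, 0, 1], [0.0015, 0.0018, -0.0005, 0, 0, 0, 1], [0.0024, 0.0024, -0.0005, 0, 0, 0, 1], [0.0024, 0.0024, -0.0005, 0, 0, 0, 1]]]}}

```text
t: 11.93
position: [549.1, 127.2, -4.1]
eef_rot: [-0.004, 0.262, 0.965, -0.008]
contact_force: [-0.1, -24.4, 9.5]
finger_gap: 49.5
gripper_force: 35.1
```

```bash
python3 - <<'E'
from h import *
from cell import yaw
w=snap('wrist'); go(558.8,124.5,-5,60)
yaw(w)
E
```

```text
delta [-0.0097  0.0027  0.0008] [-0.018  -0.0043 -0.0057] pos [549.1 127.1  -4.1] yaw 59.68 F [ -1.5 -24.5  10.6] t 11.9833 gap 49.6
[325. 162. 235. 234.] 8.6 plate [524.2  80.2] [524.9   5.7]
[397. 248. 327. 162.] 8.7 plate [597.1  81.6] [525.4  80.9]
[294. 115. 357. 194.] 8.4 plate [492.1  82.7] [552.   82.9]
```

It's nearly flush on the left fence (8.6° against 8.1°). Next I'll slide it in plate +x to the far fence, about 5.5 mm plus the bore slack.

{"api": "step_arm", "payload": {"deltas": [[[-0.0015, 0.0006, 0, 0, 0, 0, 1], [-0.003, 0.0015, 0, 0, 0, 0, 1], [-0.0045, 0.0024, 0, 0, 0, 0, 1], [-0.006, 0.0033, 0, 0, 0, 0, 1], [-0.007, 0.004, 0, 0, 0, 0, 1]]]}}

```text
t: 12.4
position: [553.9, 127.3, -4.4]
eef_rot: [-0.007, 0.262, 0.965, -0.009]
contact_force: [-9.4, -18.6, 15.8]
finger_gap: 49.9
gripper_force: 35.2
```

```bash
python3 - <<'E'
from h import *
from cell import yaw
w=snap('wrist'); go(558.8,124.5,-5,60)
yaw(w)
E
```

```text
delta [-0.0054 -0.0002  0.0006] [-0.021  -0.0088 -0.0058] pos [554.2 127.4  -4.4] yaw 59.67 F [ -9.3 -19.8  14.9] t 12.45 gap 49.7
[372. 302. 272. 302.] 60.7 plate [624.7  44.8] [583.   -9.7]
[282. 331. 389. 331.] 60.9 plate [606.  -20.4] [652.   40.3]
[326. 160. 234. 233.] 8.4 plate [528.7  80.7] [529.1   5.1]
[399. 249. 328. 161.] 8.6 plate [602.9  81.6] [529.7  81.1]
[296. 117. 359. 196.] 8.5 plate [498.5  82.6] [558.5  83.1]
```

It moved 4.4 mm; about 1 mm remains to the far fence. The load has tilted the tool 1.3°, so I'll level it while finishing the push.

{"api": "step_arm", "payload": {"deltas": [[[-0.0006, 0.0004, -0.0003, -0.004, -0.002, 0, 1], [-0.0012, 0.0008, -0.0005, -0.008, -0.004, 0, 1], [-0.0018, 0.0012, -0.0006, -0.012, -0.006, 0, 1], [-0.0024, 0.0015, -0.0006, -0.016, -0.008, 0, 1], [-0.0024, 0.0015, -0.0006, -0.02, -0.009, 0, 1]]]}}

```text
t: 12.87
position: [555.5, 127.7, -4.6]
eef_rot: [-0.001, 0.262, 0.965, -0.001]
contact_force: [-11.0, -17.0, 12.6]
finger_gap: 49.7
gripper_force: 35.1
```

```bash
python3 - <<'E'
from h import *
from cell import yaw
w=snap('wrist'); go(558.8,124.5,-5,60)
yaw(w)
E
```

```text
delta [-0.0044 -0.0011  0.0003] [-0.0018 -0.0017 -0.0061] pos [555.5 127.7  -4.7] yaw 59.65 F [-11.4 -16.9  14. ] t 12.9167 gap 49.3
[279. 331. 389. 331.] 59.9 plate [605.8 -21.7] [654.2  39.7]
[326. 160. 234. 233.] 8.5 plate [529.7  80.6] [530.2   5.7]
[289. 107. 358. 194.] 8.5 plate [493.4  82.6] [558.5  83. ]
```

{"api": "step_arm", "payload": {"deltas": [[[-0.0006, 0.0005, 0, 0, 0, 0, 1], [-0.0012, 0.001, 0, 0, 0, 0, 1], [-0.0014, 0.0011, 0, 0, 0, 0, 1], [-0.0014, 0.0011, 0, 0, 0, 0, 1]]]}}

```text
t: 13.25
position: [555.7, 127.7, -4.7]
eef_rot: [-0.003, 0.262, 0.965, -0.002]
contact_force: [-15.5, -15.9, 16.1]
finger_gap: 49.3
gripper_force: 35.2
```

```bash
python3 - <<'E'
from h import *
from cell import yaw
w=snap('wrist'); go(558.8,124.5,-5,60)
yaw(w)
d=snap('side'); s=snap('scene')
out=[]
for im in (s,d):
    a=px(im,[556,124,30]); x0=int(a[0])-50;y0=int(a[1])-50
    out.append(cv2.resize(im['image'][y0:y0+100,x0:x0+100],(400,400),interpolation=2))
cv2.imwrite('pics/fin.png',np.vstack([np.hstack(out)])[:,:,::-1])
E
```

```text
delta [-0.0042 -0.0012  0.0003] [-0.0045 -0.004  -0.0063] pos [555.7 127.7  -4.7] yaw 59.64 F [-14.2 -16.4  16.2] t 13.3 gap 49.5
[372. 302. 272. 302.] 60.0 plate [626.5  44.4] [584.2  -9.5]
[279. 331. 389. 331.] 60.0 plate [606.  -21.7] [654.2  39.8]
[327. 159. 234. 233.] 8.2 plate [530.1  81.6] [530.2   5.7]
[289. 108. 358. 193.] 8.6 plate [494.2  82.6] [558.2  83.1]
```

View pics/fin.png

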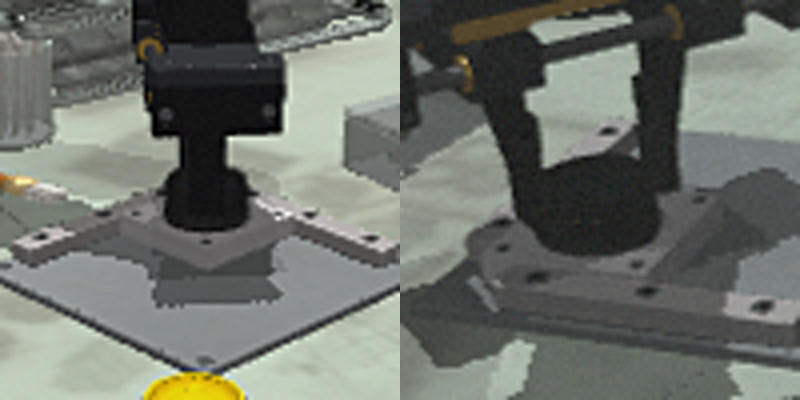

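Scene and side views show the cell flush in the corner with the lens seated. The position has stopped while the force rises (15 N on each fence), and the yaw is 8.2° against 8.1° for the plate. I'll hold briefly, then hand in.

{"api": "step_arm", "payload": {"deltas": [[[0, 0, 0, 0, 0, 0, 1], [0, 0, 0, 0, 0, 0, 1], [0, 0, 0, 0, 0, 0, 1], [0, 0, 0, 0, 0, 0, 1], [0, 0, 0, 0, 0, 0, 1]]]}}

```text
t: 13.82
position: [555.7, 127.7, -4.6]
eef_rot: [-0.002, 0.262, 0.965, -0.002]
contact_force: [-14.6, -16.2, 15.6]
finger_gap: 49.5
gripper_force: 35.2
```

```bash
python3 - <<'E'
from h import *
from cell import yaw
w=snap('wrist'); go(558.8,124.5,-5,60); yaw(w)
print(sign_off())
E
```

```text
delta [-0.0043 -0.0012  0.0004] [-0.0044 -0.0039 -0.0062] pos [555.7 127.7  -4.6] yaw 59.64 F [-14.7 -15.8  16.2] t 13.8667 gap 49.8
[372. 302. 272. 302.] 60.0 plate [626.5  44.4] [584.2  -9.6]
[279. 331. 389. 331.] 60.0 plate [606.  -21.7] [654.2  39.8]
[327. 159. 235. 232.] 8.2 plate [530.   81.6] [530.2   6.3]
[289. 108. 358. 193.] 8.6 plate [494.2  82.6] [558.2  83.1]
the job is handed in; nothing more can be done
None
```

I handed the job in at 13.9 s: the lens is seated in the cell, and the cell is square in the corner, still held against both fences at about 15 N each (verdict not shown).

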